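Drift the brass pivot pin out of an arm link

ROBOT

A 6-joint arm with a two-finger parallel gripper is mounted at the origin on the work surface. World frame = base frame: x ahead of the robot, y to its left, z up, the work surface at z = 0. Lengths are in m, angles in rad, forces in N, time in s.
With the tool pointing down it reaches from about 0.4 to 0.925 m from the base axis. Payload 3.4 kg.
Tool frame: the origin (TCP) lies between the finger pads; the fingertips stand 25 mm ahead of it and the grasp point (between the pads) lies 6 mm ahead of it (arm.tip_extent is the distance from the TCP to the fingertips, in m); z points along the fingers, y is the direction in which the jaws open and shut (so a half turn about z gives the same grasp; the last joint's range is limited). The gripper opens to 85 mm and grips with 20 to 120 N. Pads are 22 mm wide; open, the fingers measure 114 mm over their backs; the gripper's body (76 mm by 85 mm) begins 54 mm behind the grasp point. The pads swing forward as they close: fully open they stand 13 mm farther back than shut.
Start: joints at [-1.187, 0.307, 1.506, -0, 1.328, -0.073], TCP at [0.254, -0.516, 0.256] pointing down, gripper open.
Joint ranges: [-3.12, 3.12], [-1.05, 2.28], [0.14, 2.33], [-1.42, 4.57], [0.1, 2.73], [-2.68, 2.68]. Speed limits (rad/s): [2.57, 2.57, 3.14, 3.14, 3.14, 3.14].

INTERFACE

Orientations are given as [roll, pitch, yaw] about the fixed x, y, z axes, in that order (R = Rz(yaw) Ry(pitch) Rx(roll)).
In Python, from plant import arm, capture gives the robot as it stands.
- The arm moves only by the tool send_rows, never from a script. Its argument "commands" is a list of rows, each a list of 2 entries, a list of its own where there are three numbers: the shift along the tool's x, y, z in m, then the turn, a rotation vector about the tool's x, y, z in rad. A call has exactly 8 rows; each row shifts and turns the commanded pose from where the row before left it, along the tool's axes as they then stand; what a row does not reach is not made up. A row lasts 1/10 s, in which the tool goes at most 50 mm and 8.59 degrees, less where a joint would pass 70% of its speed; a pose out of reach is approached as far as the arm can. A call with a gripper value outside its range is refused whole. "fingers" is the finger opening in m, from 0 to 0.0854, set as the call begins (left out, the last holds). The fingers move at their own pace and stop on an object; "grip_force" is the grip in N (left out, the last holds). Time passes only in rows, so rows that do not move let the fingers close, or fill a call up. It gives the time, the measured TCP pose, the force and the opening at its end, in the units of the state.
- arm.observe(): the state, without advancing time (a new reading comes with each control period).
- capture(name): name is "side" or "top"; returns a dict with "pixels" (480x640x3 uint8, red, green, blue), "vertical_fov" (degrees; the focal length in pixels is half the picture's height over the tangent of half this angle, whatever the lens; pixels are square), "cx", "cy" (the principal point, pixels), "k1" (the pictures are not rectified: a ray, as slopes to the right and down, at radius r is drawn at 1 + k1 r^2 times it, then the intrinsics apply), "rvec" (rotation vector, rad) and "tvec" (3), from world to camera coordinates, as OpenCV has them. Camera axes: x right, y down, z forward; pixel columns grow to the right and rows downward; lengths in m; the calibration is good to about 2 mm. A picture is of the moment at which its call begins. There is no depth.
- arm.finish_job(): hands the job in, once; it reports no verdict.
The state is a dict: "time_s": time; "joint_pos": joint angles; "dq": joint speeds; "joint_efforts": joint torques, N m; "tcp_pos": TCP position; "tcp_rot": TCP orientation; "force": force on the tool from outside, world axes, zero at the start; "ft_torque": the same for the moment, N m; "finger_gap": opening from 0.0 (shut) to 1.0 (fully open).
Only numpy, scipy, OpenCV 4.12 (cv2) and the standard library are available. Lean on these libraries where they do the work, as an engineer would, in place of code of your own. Each camera call takes 0.05 s, during which the arm holds its last target. There are 200 camera calls.

TASK

The worn brass pivot pin has to come out of the black arm link that lies on the blue supports. Take the orange-handled drift out of its rack, set its steel nose into the bore above the brass pin and push straight down until the drift's flange rests on the link and the pin has dropped into the tray beneath; then let go and leave the drift standing there in the bore. Leave the white pin in its own bore.

Things in the scene. Friction and masses are not known exactly. Their poses are not given: they have to be found in the camera images.
- orange_drift_handle (a point): Handle centre of the orange-handled drift (z: its axis), upright in a 3-hole rack, 65 mm tall, row along y within 18 deg, 90 mm from a blue and/or green one; fingers closing along x have room. Handle 28 mm dia, 70 long, this point mid-way, 108 mm above bench; below it flange 60 dia x 8 (underside 43 mm below this point), nose 20 dia x 50 (its end 93 mm below), raise 50 to leave the rack, 130+ to pass over the others. 0.25 kg.
- brass_pin_centre (a point): Centre of the brass-coloured pin: solid upright cylinder, 34 mm dia, 30 high, in either of the link's two bores, within 1 mm of the bore's axis; its top is 15 mm below the link's upper face, this point 75 mm above the bench. Spring plungers hold it: about 6 to 10 N of downward push slides it; it falls free after about 26 mm.
- white_pin_centre (a point): Centre of the white plastic pin, the same size, held in the other bore in the same way: it stays.
- stand: Fixed stand; origin on the bench under its centre, z up, y along the link. Tray 150 x 216 mm (walls 18 high, floor 4), two blue supports, black link 74 (x) x 196 (y) x 45, underside 60, upper face 105 mm above the bench. Through bores 36 mm dia at x 0, y -48 and +48 mm. Drift fully home: flange on the upper face, handle centre 148 mm above the bench, nose 5 mm out below the link.
Mind the look-alikes: they are no part of the job. What is shaped like the part that bears orange_drift_handle but turquoise is not meant.

How it is judged:
On the way, in this order (a step that is already met when the one before it is completed fails the run):
1. the orange drift has been lifted clear of the rack (handle centre 152 mm or more above the bench) (height (world z) of orange_drift_handle above 0.152 m), for 0.1 s.
2. the orange drift's nose has entered the bore above the brass pin while the pin is still held in the link (horizontal distance between orange_drift_handle and brass_pin_centre below 0.016 m and height (world z) of orange_drift_handle below 0.192 m and height (world z) of brass_pin_centre above 0.045 m), for 0.05 s.
At the end, for the whole second after the job is handed in: The brass pin rests in the tray (centre below 35 mm, inside the walls); the orange drift stands at rest in the bore the pin came from, upright to 10 degrees, within 15 mm of its axis, flange on the link to 8 mm; the white pin is still in its bore (centre above 65 mm) (height (world z) of brass_pin_centre below 0.035 m and x of brass_pin_centre in the frame of stand between -0.075 and 0.075 m and y of brass_pin_centre in the frame of stand between -0.108 and 0.108 m and x of orange_drift_handle in the frame of stand between -0.015 and 0.015 m and (y of orange_drift_handle in the frame of stand between -0.063 and -0.033 m or y of orange_drift_handle in the frame of stand between 0.033 and 0.063 m) and height (world z) of orange_drift_handle between 0.14 and 0.156 m and angle between orange_drift_handle's own z axis and vertical below 0.18 rad and height (world z) of white_pin_centre above 0.065 m and linear speed of brass_pin below 0.05 m/s and linear speed of orange_drift below 0.03 m/s); the robot touches nothing.
It fails at once if the white pin is shifted by more than 10 mm (distance of white_pin_centre from where it was at the start of the episode above 0.01 m).
It also fails if it takes over 40 s, if anything falls off the work surface, if the arm or the gripper's body presses on something with over 40 N, if the wrist force passes 120 N, or if a joint passes its speed limit or range.

## Working session

There is one attempt and no reset: what is moved stays moved. The work goes in short steps, Python scripts to look and compute and a tool call to move; the robot and the scene stay as the last step left them, time stands still between calls to the robot, and variables do not carry over. Pictures are saved under pics/ and viewed, about 8 in all and at most 12, crops included, and the job is handed in when it is done.

Besides the shell and the picture viewer there is one more tool, called after "Emit:" as name(argument=value, ...) on one line, values as JSON. send_rows: Moves the arm, as the interface text tells. Its arguments: {"type":"object","properties":{"commands":{"type":"array"},"fingers":{"type":"number"},"grip_force":{"type":"number"}},"required":["commands"]}

```bash
mkdir -p pics
cat > h.py <<'E'
import numpy as np,cv2,pickle
from plant import arm,capture
def grab(n,tag):
    c=capture(n); pickle.dump(c,open(f'pics/{tag}.pkl','wb')); cv2.imwrite(f'pics/{tag}.png',c['pixels'][:,:,::-1]); return c
def load(tag): return pickle.load(open(f'pics/{tag}.pkl','rb'))
def K(c):
    f=240/np.tan(np.radians(c['vertical_fov'])/2); return np.array([[f,0,c['cx']],[0,f,c['cy']],[0,0,1]])
def ray(c,uv):
    d=np.array([c['k1'],0,0,0,0.])
    s=cv2.undistortPoints(np.array(uv,float).reshape(-1,1,2),K(c),d).reshape(-1,2)
    R=cv2.Rodrigues(np.array(c['rvec'],float))[0]; o=-R.T@np.array(c['tvec'],float).ravel()
    return o,np.c_[s,np.ones(len(s))]@R
def onz(c,uv,z):
    o,d=ray(c,uv); return o+d*((z-o[2])/d[:,2])[:,None]
def proj(c,P):
    return cv2.projectPoints(np.array(P,float).reshape(-1,1,3),np.array(c['rvec'],float),np.array(c['tvec'],float),K(c),np.array([c['k1'],0,0,0,0.]))[0].reshape(-1,2)
E
python3 - <<'E'
from h import *
for n in('side','top'):
    c=grab(n,n+'0'); o,d=ray(c,[[320,240]]); print(n,o,d,c['vertical_fov'],c['k1'])
s=arm.observe(); print({k:s[k] for k in('time_s','tcp_pos','tcp_rot','force','finger_gap')})
E
```

```text
side [0.00615643 0.85194848 1.08404191] [[ 0.3880912  -0.63685712 -0.6661835 ]] 42.905453681762395 -0.011478509793052209
top [ 0.42412826 -0.10270048  0.98107879] [[ 0.18025969  0.02000429 -0.98354418]] 57.23499860332173 0.005107781571015849
{'time_s': 0.1, 'tcp_pos': array([ 0.25387318, -0.51527015,  0.25545693]), 'tcp_rot': array([-3.13972852e+00, -1.24928295e-04,  4.57739896e-01]), 'force': array([ 0.97750227, -0.47561067, -0.09012021]), 'finger_gap': 0.9962834200983095}
```

```bash
ls
```

```text
h.py
pics
```

View pics/top0.png

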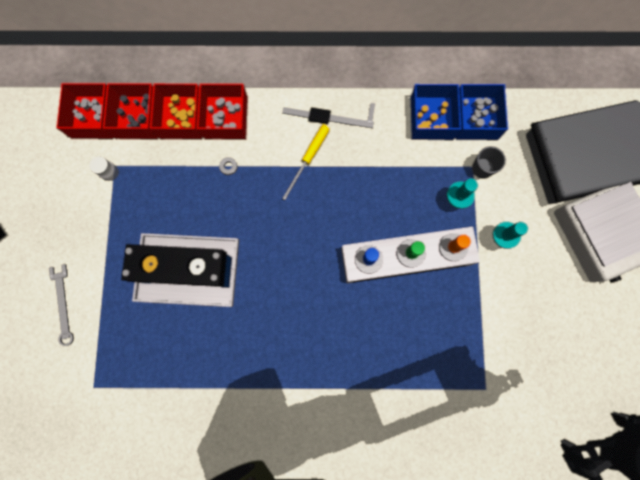

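View pics/side0.png

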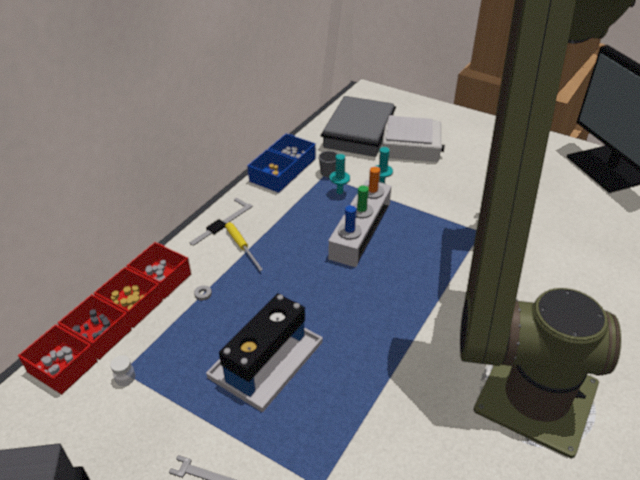

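Top view (up = +x, left = +y): the rack holds blue (371,256), green (416,249) and orange (460,242) drifts. The turquoise look-alikes stand at (462,194) and (509,233). Brass pin is at (150,264) and white pin at (198,267). Orange in the rack fits the description: it is 90 mm along the row from green. Next I measure and make one enlarged crop to confirm.

```bash
cat > m.py <<'E'
from h import *
def blob(c,box,lo,hi,minA=20):
    x0,y0,x1,y1=box; hsv=cv2.cvtColor(c['pixels'],cv2.COLOR_RGB2HSV)[y0:y1,x0:x1]
    m=cv2.inRange(hsv,lo,hi); n,l,s,ce=cv2.connectedComponentsWithStats(m)
    i=1+np.argmax(s[1:,4]); return ce[i]+[x0,y0],s[i],(l==i)
def tri(c1,u1,c2,u2):
    o1,d1=ray(c1,[u1]);o2,d2=ray(c2,[u2]);d1=d1[0]/np.linalg.norm(d1);d2=d2[0]/np.linalg.norm(d2)
    t=np.linalg.lstsq(np.c_[d1,-d2],o2-o1,rcond=None)[0]; a=o1+t[0]*d1;b=o2+t[1]*d2
    return (a+b)/2,np.linalg.norm(a-b)
E
python3 - <<'E'
from m import *
t,s=load('top0'),load('side0')
col=dict(orange=((5,150,120),(15,255,255)),green=((50,120,60),(75,255,255)),blue=((105,150,120),(120,255,255)),
 brass=((16,90,90),(30,255,255)),white=((0,0,190),(180,50,255)))
bt=dict(orange=(440,225,480,260),green=(400,235,432,265),blue=(360,243,385,268),brass=(135,250,165,280),white=(185,253,211,281))
bs=dict(orange=(362,160,390,200),green=(352,180,375,218),blue=(340,200,362,236),brass=(236,335,262,358),white=(267,307,290,326))
for k in col:
    a,sa,_=blob(t,bt[k],*col[k]); b,sb,_=blob(s,bs[k],*col[k])
    print(k,a.round(1),sa,b.round(1),sb)
    P,e=tri(t,a,s,b); print('   tri',P.round(4),e.round(4))
    if k in('brass','white'): print('   z.09',onz(t,[a],.09).round(4),onz(s,[b],.09).round(4))
g=cv2.resize(t['pixels'][185:285,330:530],(800,400),interpolation=cv2.INTER_CUBIC)
g2=cv2.resize(t['pixels'][230:310,110:250],(350,200),interpolation=cv2.INTER_CUBIC)
o=np.zeros((600,800,3),np.uint8);o[:400]=g;o[400:,:350]=g2
g3=cv2.resize(s['pixels'][280:410,200:330],(200,200),interpolation=cv2.INTER_CUBIC);o[400:,360:560]=g3
g3=cv2.resize(s['pixels'][140:270,310:440],(200,200),interpolation=cv2.INTER_CUBIC);o[400:,570:770]=g3
cv2.imwrite('pics/crop1.png',o[:,:,::-1])
E
```

```text
orange [462.5 241.1] [ 16  10  14  15 111] [374.7 169.8] [ 8  7 10  6 49]
   tri [ 0.5757 -0.3612  0.1435] 0.0012
green [416.4 248.8] [  9   7  15  16 164] [362.2 197.8] [  6   6  10  25 196]
   tri [ 0.5665 -0.2787  0.1081] 0.0003
blue [371.4 254.7] [  5   5  13  14 138] [349.9 208.4] [ 5  5 11  8 57]
   tri [ 0.5502 -0.1841  0.1442] 0.0025
brass [149.7 263.4] [  7   5  16  18 213] [248.3 346.4] [  5   7  16  10 124]
   tri [0.5374 0.2604 0.0961] 0.0004
   z.09 [[0.538  0.2628 0.09  ]] [[0.5409 0.2568 0.09  ]]
white [196.8 266. ] [  5   6  14  15 154] [277.  316.3] [ 4  7 13  6 47]
   tri [0.5324 0.1642 0.0974] 0.0007
   z.09 [[0.5329 0.1663 0.09  ]] [[0.5367 0.1592 0.09  ]]
```

View pics/crop1.png

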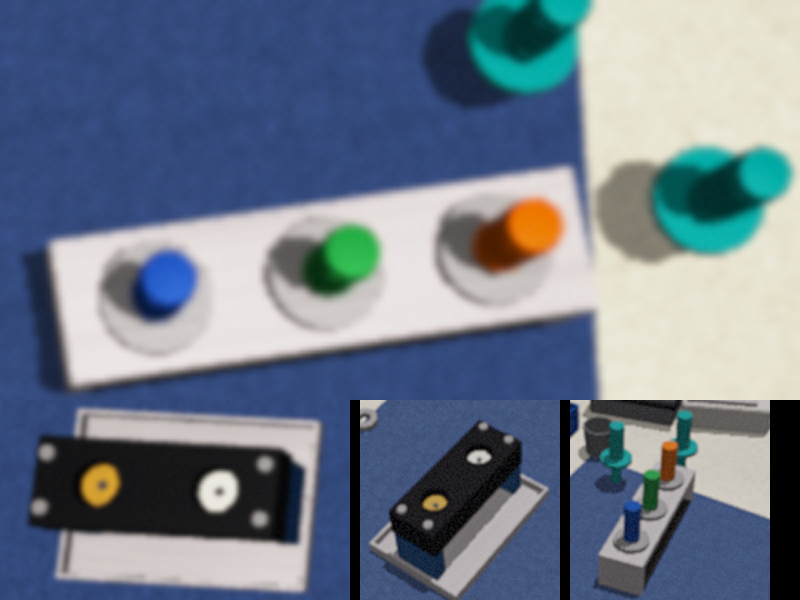

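The crop confirms it: orange is the rack-end drift, and both turquoise ones stand outside the rack. Blue to orange measures 179 mm (expected 180). After correcting for bore occlusion, brass is about (0.537, 0.2605) and white about (0.5325, 0.164), 96 mm apart as specified. First I turn the jaw axis perpendicular to the row (yaw 1.714).

Emit:
send_rows(commands=[[[0,0,0],[0,0,-0.148]],[[0,0,0],[0,0,-0.148]],[[0,0,0],[0,0,-0.148]],[[0,0,0],[0,0,-0.148]],[[0,0,0],[0,0,-0.148]],[[0,0,0],[0,0,-0.148]],[[0,0,0],[0,0,-0.148]],[[0,0,0],[0,0,-0.148]]], fingers=0.0854, grip_force=70)

```text
time_s: 0.9
tcp_pos: [0.254, -0.5154, 0.2557]
tcp_rot: [-3.141, -0.001, 1.648]
force: [0.0, -0.7, -0.6]
finger_gap: 1.001
```

```bash
cat >> m.py <<'E'
def step(target,yaw=1.714):
    s=arm.observe(); from scipy.spatial.transform import Rotation as Ro
    R=Ro.from_euler('xyz',s['tcp_rot']); W=Ro.from_euler('xyz',[np.pi,0,yaw])
    print('t',s['time_s'],'tcp',s['tcp_pos'].round(4),'rot',s['tcp_rot'].round(4),'F',s['force'].round(1),'gap',round(s['finger_gap'],3))
    print('tool shift',R.inv().apply(np.array(target)-s['tcp_pos']).round(4),'turn',(R.inv()*W).as_rotvec().round(4))
E
python3 - <<'E'
from m import *
t=load('top0');print(onz(t,[[462.5,241.1],[416.4,248.8],[371.4,254.7]],.143).round(4))
step([.5757,-.361,.22])
E
```

```text
[[ 0.5763 -0.3611  0.143 ]
 [ 0.561  -0.2716  0.143 ]
 [ 0.5492 -0.1848  0.143 ]]
t 0.9 tcp [ 0.254  -0.5154  0.2557] rot [-3.1412e+00 -1.2000e-03  1.6479e+00] F [ 0.  -0.7 -0.6] gap 1.001
tool shift [0.1292 0.3327 0.0358] turn [-0.0003 -0.0012 -0.0661]
```

Emit:
send_rows(commands=[[[0.0162,0.0416,0.0],[0,0,0]],[[0.0162,0.0416,0.005],[0,0,0]],[[0.0162,0.0416,0.005],[0,0,0]],[[0.0162,0.0416,0.005],[0,0,0]],[[0.0162,0.0416,0.005],[0,0,0]],[[0.0162,0.0416,0.005],[0,0,0]],[[0.0162,0.0416,0.005],[0,0,0]],[[0.0162,0.0416,0.005],[0,0,-0.07]]])

```text
time_s: 1.7
tcp_pos: [0.5781, -0.3617, 0.2205]
tcp_rot: [-3.141, -0.001, 1.713]
force: [-0.2, -1.3, -0.1]
finger_gap: 1.0
```

Run:
```python
from m import *
arm.observe();step([.576,-.361,.118],1.72)
```

```text
t 1.7 tcp [ 0.5781 -0.3617  0.2205] rot [-3.1406e+00 -7.0000e-04  1.7133e+00] F [-0.2 -1.3 -0.1] gap 1.0
tool shift [ 0.0009 -0.0019  0.1025] turn [-0.0009 -0.0007 -0.0067]
```

Emit:
send_rows(commands=[[[0.001,-0.002,0.01],[0,0,0]],[[0,0,0.018],[0,0,0]],[[0,0,0.018],[0,0,0]],[[0,0,0.018],[0,0,0]],[[0,0,0.018],[0,0,0]],[[0,0,0.015],[0,0,0]],[[0,0,0.005],[0,0,0]],[[0,0,0],[0,0,0]]])

```text
time_s: 2.5
tcp_pos: [0.574, -0.362, 0.1181]
tcp_rot: [-3.14, -0.002, 1.711]
force: [-0.3, 0.2, 1.0]
finger_gap: 0.999
```

Run:
```python
from m import *
step([.576,-.361,.118],1.72)
c=grab('side','side1');t=grab('top','top1')
o=np.zeros((600,800,3),np.uint8)
o[:,:400]=cv2.resize(c['pixels'][100:280,310:430],(400,600));o[:,400:]=cv2.resize(t['pixels'][180:300,420:500],(400,600))
cv2.imwrite('pics/crop2.png',o[:,:,::-1])
```

```text
t 2.5 tcp [ 0.574  -0.362   0.1181] rot [-3.1399e+00 -1.6000e-03  1.7114e+00] F [-0.3  0.2  1. ] gap 0.999
tool shift [0.0007 0.0022 0.0001] turn [-0.0017 -0.0016 -0.0085]
```

View pics/crop2.png

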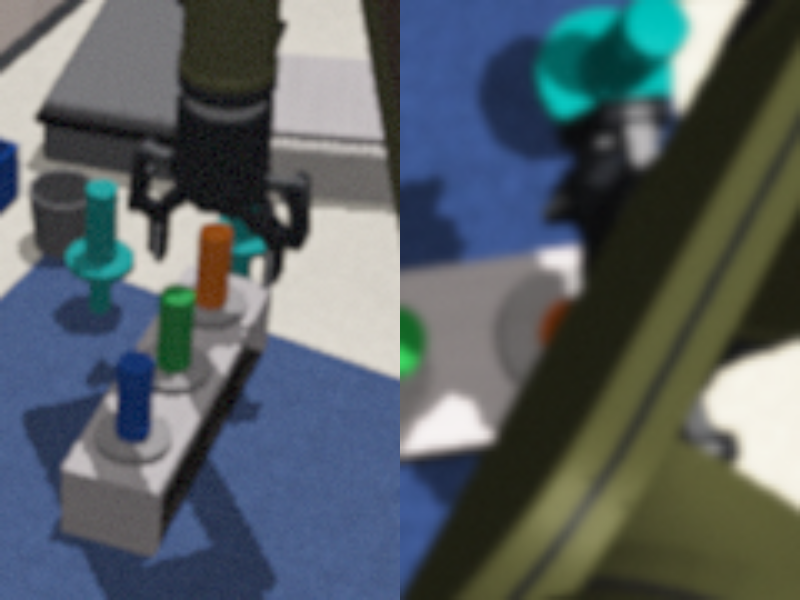

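The side crop shows the open fingers on either side of the orange handle at crop (213,265), with no contact force. Closing now.

Emit:
send_rows(commands=[[[0,0.002,0],[0,0,0]],[[0,0,0],[0,0,0]],[[0,0,0],[0,0,0]],[[0,0,0],[0,0,0]],[[0,0,0],[0,0,0]],[[0,0,0],[0,0,0]],[[0,0,0],[0,0,0]],[[0,0,0],[0,0,0]]], fingers=0.0, grip_force=70)

```text
time_s: 3.4
tcp_pos: [0.5769, -0.3621, 0.1199]
tcp_rot: [3.141, 0.001, 1.712]
force: [-2.6, 1.1, 5.1]
finger_gap: 0.312
```

Run:
```python
from m import *
step([.576,-.361,.118],1.72)
```

```text
t 3.4 tcp [ 0.5769 -0.3621  0.1199] rot [3.1411e+00 5.0000e-04 1.7118e+00] F [-2.6  1.1  5.1] gap 0.312
tool shift [ 0.0012 -0.0007  0.0019] turn [ 0.0005  0.0005 -0.0082]
```

Gripped: the opening is about 27 mm on the 28 mm handle. Lifting straight up.

Emit:
send_rows(commands=[[[0,0,-0.008],[0,0,0]],[[0,0,-0.015],[0,0,0]],[[0,0,-0.02],[0,0,0]],[[0,0,-0.025],[0,0,0]],[[0,0,-0.03],[0,0,0]],[[0,0,-0.03],[0,0,0]],[[0,0,-0.03],[0,0,0]],[[0,0,-0.022],[0,0,0]]])

```text
time_s: 4.2
tcp_pos: [0.5771, -0.3621, 0.3024]
tcp_rot: [3.14, 0.002, 1.712]
force: [0.8, -0.3, -2.1]
finger_gap: 0.313
```

Run:
```python
from m import *
step([.537,.2605,.30],1.72)
```

```text
t 4.2 tcp [ 0.5771 -0.3621  0.3024] rot [3.1396e+00 1.8000e-03 1.7119e+00] F [ 0.8 -0.3 -2.1] gap 0.313
tool shift [0.622  0.0479 0.0013] turn [ 0.002   0.0018 -0.0081]
```

Emit:
send_rows(commands=[[[0.02,0.002,0],[0,0,0]],[[0.035,0.003,0],[0,0,0]],[[0.042,0.003,0],[0,0,0]],[[0.042,0.003,0],[0,0,0]],[[0.042,0.003,0],[0,0,0]],[[0.042,0.003,0],[0,0,0]],[[0.042,0.003,0],[0,0,0]],[[0.042,0.004,0],[0,0,0]]])

```text
time_s: 5.0
tcp_pos: [0.5555, -0.0519, 0.2985]
tcp_rot: [-3.14, -0.001, 1.712]
force: [0.1, 0.6, -2.8]
finger_gap: 0.31
```

Emit:
send_rows(commands=[[[0.042,0.004,0],[0,0,0]],[[0.042,0.004,0],[0,0,0]],[[0.042,0.004,0],[0,0,0]],[[0.042,0.004,0],[0,0,0]],[[0.042,0.004,0],[0,0,0]],[[0.042,0.004,0],[0,0,0]],[[0.035,0.003,0],[0,0,0]],[[0.028,0.002,0],[0,0,-0.008]]])

```text
time_s: 5.8
tcp_pos: [0.5396, 0.264, 0.2983]
tcp_rot: [-3.139, -0.001, 1.722]
force: [0.5, -0.3, -1.5]
finger_gap: 0.313
```

Run:
```python
from m import *
c=grab('side','side2');t=grab('top','top2')
step([.537,.2605,.30],1.712)
u=proj(c,[[.537,.2605,.3],[.537,.2605,.19]]).round(0);v=proj(t,[[.537,.2605,.3],[.537,.2605,.19]]).round(0);print(u,v)
def cr(im,p,w,h):
    x=int(min(max(p[0]-w/2,0),640-w));y=int(min(max(p[1]-h/2,0),480-h));print(x,y);return cv2.resize(im[y:y+h,x:x+w],(400,600),interpolation=cv2.INTER_CUBIC)
o=np.hstack([cr(c['pixels'],u[1]+[0,30],120,180),cr(t['pixels'],v[1],120,180)])
cv2.imwrite('pics/crop3.png',o[:,:,::-1])
```

```text
t 5.9 tcp [0.5396 0.2656 0.2982] rot [-3.1394e+00 -2.2000e-03  1.7246e+00] F [-1.2  0.  -2. ] gap 0.312
tool shift [-0.0046 -0.0034 -0.0018] turn [-0.0022 -0.0022  0.0126]
[[240. 276.]
 [245. 316.]] [[ 98. 247.]
 [129. 257.]]
185 256
69 167
```

View pics/crop3.png

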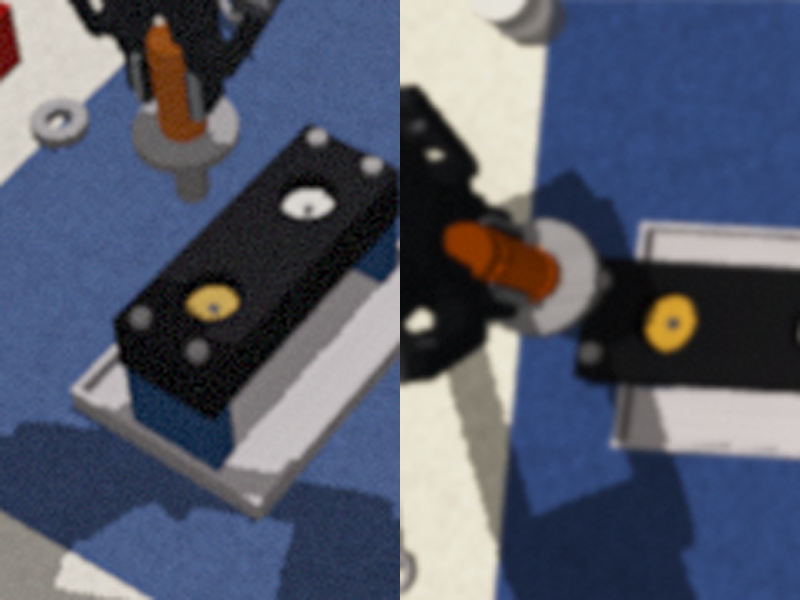

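The drift hangs in the jaws. Flange at side ~(240.8,295.6) and top ~(113.4,250.4); handle cap at side ~(233,266) and top ~(88,239). Brass pin below. I'll triangulate the flange and the handle axis.

Run:
```python
from m import *
c,t=load('side2'),load('top2')
# flange: gray bright pixels hull -> ellipse
def fl(im,box,lo,hi,tag):
    x0,y0,x1,y1=box;h=cv2.cvtColor(im,cv2.COLOR_RGB2HSV)[y0:y1,x0:x1]
    m=cv2.inRange(h,lo,hi); k,_=cv2.findContours(m,0,1); k=max(k,key=cv2.contourArea)
    e=cv2.fitEllipse(cv2.convexHull(k)); print(tag,np.array(e[0])+[x0,y0],e[1:],cv2.boundingRect(k)); return np.array(e[0])+[x0,y0]
a=fl(c['pixels'],(222,276,262,306),(0,0,85),(180,60,200),'side')
b=fl(t['pixels'],(95,225,131,271),(0,0,100),(180,45,230),'top')
P,e=tri(c,a,t,b);print('flange',P.round(4),e.round(4))
F,e=tri(c,[240.8,295.6],t,[113.4,250.4]);print('flange eye',F.round(4),e)
T,e=tri(c,[233,266.5],t,[87.8,239.5]);print('cap',T.round(4),e)
A=[5,150,60];B=[18,255,255]
for cc,bx in((c,(222,255,262,306)),(t,(75,225,120,265))):
    ce,s,m=blob(cc,bx,tuple(A),tuple(B)); ys,xs=np.nonzero(m); print(ce,s)
```

```text
side [240.15805435 294.69119263] ((25.125768661499023, 32.4001579284668), 78.87442016601562) (3, 9, 32, 21)
top [114.82885361 249.15467072] ((24.222797393798828, 33.827999114990234), 0.4812927544116974) (13, 8, 20, 35)
flange [0.5423 0.2597 0.246 ] 0.0002
flange eye [0.5398 0.2614 0.2467] 0.0004038001083198336
cap [0.5453 0.2649 0.3222] 0.0012044568460729693
[235.55454545 280.71212121] [  6   8  18  35 330]
[ 98.8315565  244.20895522] [  7   8  34  24 469]
```

Emit:
send_rows(commands=[[[-0.002,-0.0025,0.005],[0,0,0]],[[0,0,0.012],[0,0,0]],[[0,0,0.014],[0,0,0]],[[0,0,0.014],[0,0,0]],[[0,0,0.014],[0,0,0]],[[0,0,0.006],[0,0,0]],[[0,0,0],[0,0,0]],[[0,0,0],[0,0,0]]])

```text
time_s: 6.7
tcp_pos: [0.5398, 0.2584, 0.2344]
tcp_rot: [-3.142, 0.0, 1.719]
force: [-0.2, 0.2, -2.1]
finger_gap: 0.314
```

Run:
```python
from m import *
c=grab('side','side3');t=grab('top','top3')
step([.537,.2605,.17],1.72)
for n,q in(('s',c),('t',t)): print(n,proj(q,[[.537,.2605,.105],[.537,.2605,.127],[.537,.2605,.181],[.537,.2605,.256]]).round(1).tolist())
o=np.hstack([cv2.resize(c['pixels'][250:400,200:300],(400,600),interpolation=cv2.INTER_CUBIC),cv2.resize(t['pixels'][180:330,75:175],(400,600),interpolation=cv2.INTER_CUBIC)])
cv2.imwrite('pics/crop4.png',o[:,:,::-1])
```

```text
t 6.8 tcp [0.5402 0.2589 0.2351] rot [ 3.1401e+00 -3.0000e-04  1.7194e+00] F [ 0.7 -0.6 -1.8] gap 0.309
tool shift [ 0.002  -0.003   0.0651] turn [ 0.0015 -0.0003 -0.0006]
s [[248.2, 343.8], [247.3, 336.8], [245.1, 319.0], [241.7, 292.4]]
t [[147.8, 262.9], [143.2, 261.5], [131.0, 257.6], [111.2, 251.3]]
```

View pics/crop4.png

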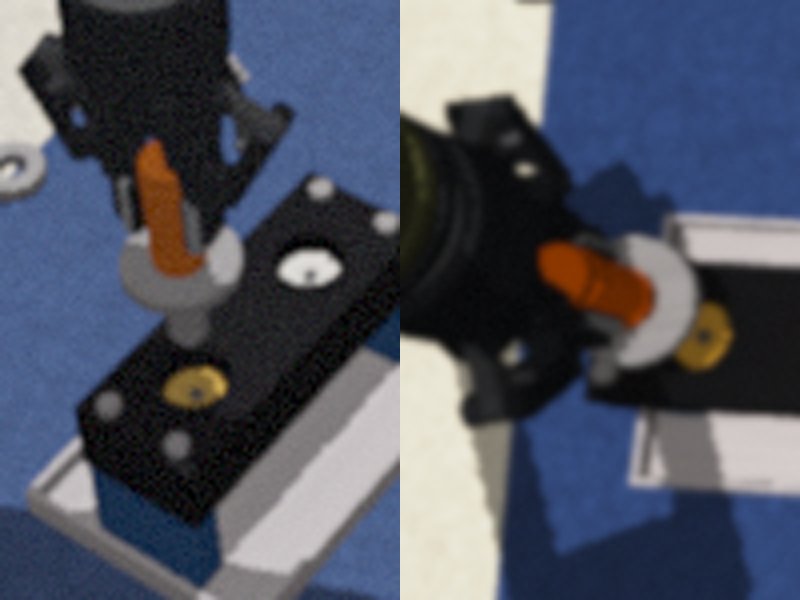

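Nose tip is ~22 mm above the link. The flange sits ~(132.7,255.6) in the top view against (130.3,257.4) expected, which is about +3.5 mm in x and -4.5 mm in y off the bore axis and agrees with the TCP reading. Correcting, then going a bit lower.

Emit:
send_rows(commands=[[[0.0022,-0.0012,0],[0,0,0]],[[0.0022,-0.0012,0],[0,0,0]],[[0,0,0.004],[0,0,0]],[[0,0,0.006],[0,0,0]],[[0,0,0.004],[0,0,0]],[[0,0,0.001],[0,0,0]],[[0,0,0],[0,0,0]],[[0,0,0],[0,0,0]]])

```text
time_s: 7.6
tcp_pos: [0.5367, 0.263, 0.2193]
tcp_rot: [-3.142, 0.0, 1.72]
force: [0.1, 0.1, -2.2]
finger_gap: 0.308
```

Run:
```python
from m import *
c=grab('side','side4');t=grab('top','top4')
step([.537,.2605,.17],1.72)
z=arm.observe()['tcp_pos'][2]-.012-.035
a=np.linspace(0,2*np.pi,60)
vis=[]
for q,b in((c,(200,250,300,400)),(t,(75,180,175,330))):
    im=cv2.resize(q['pixels'][b[1]:b[3],b[0]:b[2]],(400,600),interpolation=cv2.INTER_CUBIC).copy()
    for r,zz,col in((.03,z,(255,0,0)),(.018,.105,(255,0,255)),(.01,z-.058,(0,255,0))):
        P=np.c_[.537+r*np.cos(a),.2605+r*np.sin(a),np.full(60,zz)]
        u=((proj(q,P)+.5-[b[0],b[1]])*4).astype(np.int32); cv2.polylines(im,[u],True,col,1)
    vis.append(im)
cv2.imwrite('pics/crop5.png',np.hstack(vis)[:,:,::-1])
```

```text
t 7.7 tcp [0.5368 0.263  0.2195] rot [ 3.1412e+00 -1.0000e-04  1.7198e+00] F [ 0.6 -0.2 -1.9] gap 0.309
tool shift [-0.0026 -0.0002  0.0495] turn [ 0.0004 -0.0001 -0.0002]
```

View pics/crop5.png

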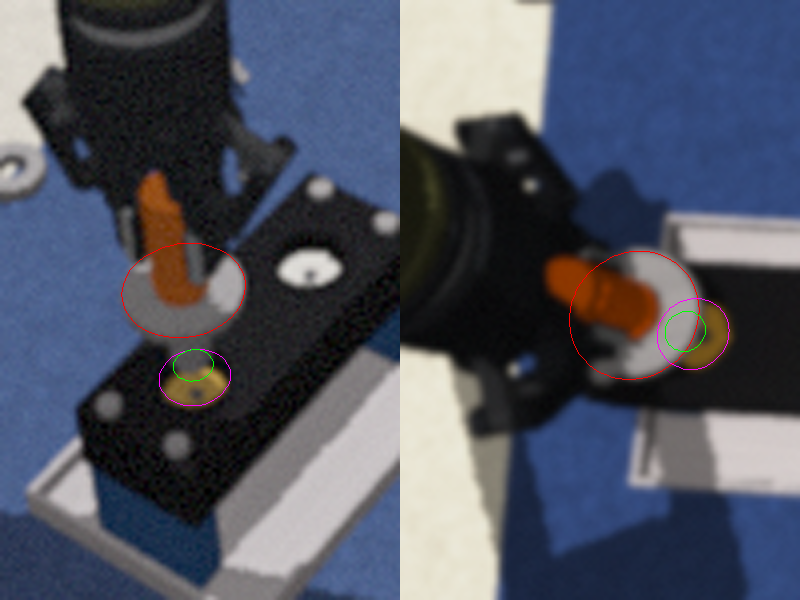

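The overlay (bore rim magenta, ideal flange red, ideal tip green) matches the picture to within ~2 mm against 8 mm of clearance. Entering the bore.

Emit:
send_rows(commands=[[[0.001,0,0.003],[0,0,0]],[[0,0,0.003],[0,0,0]],[[0,0,0.003],[0,0,0]],[[0,0,0.003],[0,0,0]],[[0,0,0.003],[0,0,0]],[[0,0,0.003],[0,0,0]],[[0,0,0.002],[0,0,0]],[[0,0,0],[0,0,0]]])

```text
time_s: 8.5
tcp_pos: [0.5362, 0.2639, 0.1989]
tcp_rot: [-3.141, 0.0, 1.72]
force: [0.3, -0.0, -2.3]
finger_gap: 0.311
```

Run:
```python
from m import *
step([.537,.263,.160],1.72)
```

```text
t 8.5 tcp [0.5362 0.2639 0.1989] rot [-3.1408e+00  2.0000e-04  1.7198e+00] F [ 0.3 -0.  -2.3] gap 0.311
tool shift [-0.001   0.0007  0.0389] turn [-0.0007  0.0002 -0.0002]
```

Handle is at ~.187, the nose is in the bore (tip ~.094, below the .105 face) and there is no side force. Pushing on.

Emit:
send_rows(commands=[[[0,0.0005,0.003],[0,0,0]],[[0,0,0.003],[0,0,0]],[[0,0,0.003],[0,0,0]],[[0,0,0.003],[0,0,0]],[[0,0,0.003],[0,0,0]],[[0,0,0.003],[0,0,0]],[[0,0,0.003],[0,0,0]],[[0,0,0.002],[0,0,0]]])

```text
time_s: 9.3
tcp_pos: [0.5371, 0.2641, 0.1761]
tcp_rot: [3.141, -0.0, 1.72]
force: [0.5, -0.3, 2.9]
finger_gap: 0.312
```

Emit:
send_rows(commands=[[[0,0,0.002],[0,0,0]],[[0,0,0.002],[0,0,0]],[[0,0,0.002],[0,0,0]],[[0,0,0.002],[0,0,0]],[[0,0,0.002],[0,0,0]],[[0,0,0.002],[0,0,0]],[[0,0,0.001],[0,0,0]],[[0,0,0.001],[0,0,0]]])

```text
time_s: 10.1
tcp_pos: [0.5367, 0.2639, 0.1618]
tcp_rot: [-3.141, 0.0, 1.72]
force: [0.7, -0.2, -2.7]
finger_gap: 0.311
```

The push force is gone, so the pin has dropped. Seating the flange.

Emit:
send_rows(commands=[[[0,0,0.001],[0,0,0]],[[0,0,0.0005],[0,0,0]],[[0,0,0.0005],[0,0,0]],[[0,0,0.0005],[0,0,0]],[[0,0,0],[0,0,0]],[[0,0,0],[0,0,0]],[[0,0,0],[0,0,0]],[[0,0,0],[0,0,0]]])

```text
time_s: 10.9
tcp_pos: [0.537, 0.2641, 0.1599]
tcp_rot: [3.141, -0.0, 1.72]
force: [0.4, 0.4, -1.3]
finger_gap: 0.313
```

Run:
```python
from m import *
c=grab('side','side5');t=grab('top','top5')
step([.537,.263,.160],1.72)
o=np.hstack([cv2.resize(c['pixels'][270:420,200:330],(400,460),interpolation=cv2.INTER_CUBIC),cv2.resize(t['pixels'][200:350,110:240],(400,460),interpolation=cv2.INTER_CUBIC)])
cv2.imwrite('pics/crop6.png',o[:,:,::-1])
```

```text
t 11.0 tcp [0.537  0.2641 0.1599] rot [ 3.1414e+00 -1.0000e-04  1.7198e+00] F [ 0.2  0.4 -1. ] gap 0.315
tool shift [-0.0011 -0.0002 -0.0001] turn [ 0.0002 -0.0001 -0.0002]
```

View pics/crop6.png

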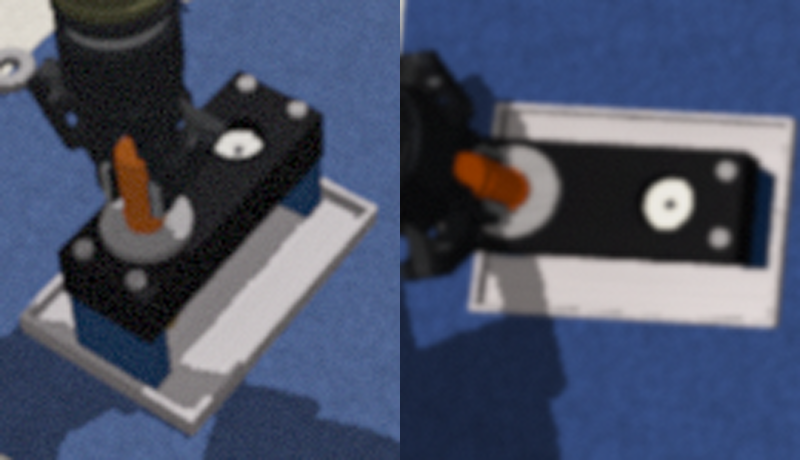

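Flange lies on the link, the white pin is still in its bore at top crop (667,203), and a hint of brass shows under the link at side crop (175,322). Releasing and retreating straight up.

Emit:
send_rows(commands=[[[0,0,0],[0,0,0]],[[0,0,0],[0,0,0]],[[0,0,0],[0,0,0]],[[0,0,0],[0,0,0]],[[0,0,0],[0,0,0]],[[0,0,0],[0,0,0]],[[0,0,0],[0,0,0]],[[0,0,0],[0,0,0]]], fingers=0.0854)

```text
time_s: 11.8
tcp_pos: [0.5369, 0.2641, 0.1598]
tcp_rot: [-3.142, -0.0, 1.72]
force: [0.2, 0.0, 0.6]
finger_gap: 1.0
```

Emit:
send_rows(commands=[[[0,0,-0.005],[0,0,0]],[[0,0,-0.015],[0,0,0]],[[0,0,-0.02],[0,0,0]],[[0,0,-0.025],[0,0,0]],[[0,0,-0.025],[0,0,0]],[[0,0,-0.025],[0,0,0]],[[0,0,-0.015],[0,0,0]],[[0,0,0],[0,0,0]]])

```text
time_s: 12.6
tcp_pos: [0.5384, 0.2647, 0.2931]
tcp_rot: [3.136, -0.001, 1.72]
force: [0.2, 1.0, 0.3]
finger_gap: 0.997
```

Emit:
send_rows(commands=[[[-0.03,0,0],[0,0,0]],[[-0.04,0,0],[0,0,0]],[[-0.04,0,0],[0,0,0]],[[-0.04,0,0],[0,0,0]],[[-0.04,0,0],[0,0,0]],[[-0.03,0,0],[0,0,0]],[[0,0,0],[0,0,0]],[[0,0,0],[0,0,0]]])

```text
time_s: 13.4
tcp_pos: [0.5691, 0.046, 0.2888]
tcp_rot: [-3.14, -0.001, 1.718]
force: [0.4, 0.1, 0.1]
finger_gap: 0.997
```

Run:
```python
from m import *
c=grab('side','side6');t=grab('top','top6')
step([.537,.263,.160],1.72)
a=np.linspace(0,2*np.pi,60); vis=[]
for q,b in((c,(200,270,330,420)),(t,(110,200,240,350))):
    im=cv2.resize(q['pixels'][b[1]:b[3],b[0]:b[2]],(400,460),interpolation=cv2.INTER_CUBIC).copy()
    for r,zz,col in((.03,.113,(255,0,0)),(.014,.183,(0,255,0))):
        P=np.c_[.537+r*np.cos(a),.2605+r*np.sin(a),np.full(60,zz)]
        u=((proj(q,P)+.5-[b[0],b[1]])*400/130).astype(np.int32); cv2.polylines(im,[u],True,col,1)
    vis.append(im)
cv2.imwrite('pics/crop7.png',np.hstack(vis)[:,:,::-1])
```

```text
t 13.5 tcp [0.5691 0.0473 0.2892] rot [-3.1404e+00 -9.0000e-04  1.7203e+00] F [0.  0.9 0.5] gap 1.005
tool shift [0.2179 0.0005 0.1294] turn [-0.0012 -0.0009  0.0003]
```

View pics/crop7.png

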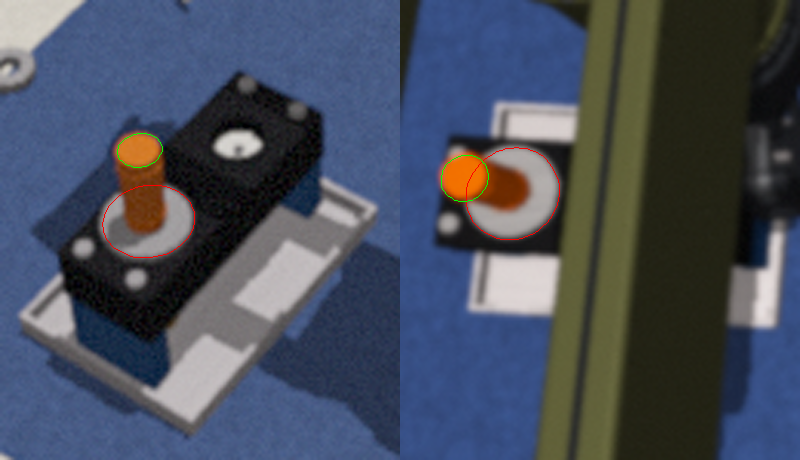

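The drift stands alone, with flange and cap on the ideal outlines (bore axis, home height). The white pin is in place. I'll check the brass glint, then hand in.

Run:
```python
from m import *
c=load('side6'); ce,s,_=blob(c,(250,365,262,385),(12,90,40),(32,255,255)); print(ce,s,onz(c,[ce],.02).round(3))
print(arm.finish_job())
```

```text
[256. 373.] [6 8 1 1 1] [[0.523 0.263 0.02 ]]
the job is handed in; nothing more can be done
None
```

The job is handed in after about 13.5 s of the 40 s. The orange drift is fully home in the brass pin's bore, and the brass pin appears to be in the tray. I could only partly confirm the pin by camera.

I gripped the drift in the rack, lifted it straight out and carried it over the link. Before entering the bore I corrected its position by about 5 mm, then pushed it down until the flange sat on the link. Then I let go and moved the arm away.

**Drift:** in both views its flange and handle cap lie on the ideal outlines for standing home and upright on the bore axis. My estimate of the bore position is good to about 2 mm.

**White pin:** it looks unmoved in its own bore.

**Arm:** it is clear of everything, and the force reading is near zero.

**Brass pin:** the push force rose to about 5 N and then vanished before the flange seated, which fits the pin dropping out. The link hides the tray beneath it, though. Only one brass-coloured pixel was visible, which would put the pin near (0.523, 0.263) if it is lying in the tray. That agrees with the pin being there but does not prove it.

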